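# Drop a failed hub into the reject box

### The job

The steel hub standing in the lane on top of the reject box has failed inspection. Press the box's side lever plate down with one fingertip so that the spring-closed flap swings up and, keeping it held open, push the hub along the lane with the other fingertip until it drops under the flap into the box; then let go so the flap springs shut. Do not pick up, pinch or jam the hub, and leave the other things where they are.

Things in the scene. Friction and masses are not known exactly. Their poses are not given: they have to be found in the camera images.
- reject_box: Heavy grey sheet-metal reject box (does not move), 234 mm long, 88 mm wide. Origin on the table under the middle of the sill edge, where its top deck ends and the bin begins. x runs along the lane from the entry end into the bin, y to the left seen that way, z up. The deck runs from x = -150 mm to the sill at x = 0, 62 mm above the table. All x, y below are in this frame.
- sill (a point): Middle of the sill edge, on the deck surface (62 mm up), on the lane's centre line; axes as the box's. The lane runs straight along x on the deck, centred on y = 0, 34 mm wide between two slippery white plastic rails 8 mm high and 3 mm thick, from x = -138 to +4 mm. Pushed well off its middle, the hub can wedge against a rail.
- bin (a point): Middle of the bin's floor, 8 mm above the table. The open bin lies beyond the sill: x 0 to 81 mm, y -28 to +27 mm. Its far (+y) and rear walls rise to 86 mm above the table; the flap covers it.
- hinge (a point): Point on the hinge rod level with the sill; the rod runs along x at y = -46 mm, 68 mm above the table, right of the lane. Flap (to the +y side) and lever plate (to the -y side) are one rigid piece turning on it like a seesaw. The lever plate overhangs the box's side, with only the table under it.
- flap_plate (a joint): Angle of flap and lever plate, rad: 0 = shut, grows as the lever plate is pressed down and the flap swings up; hard stop at 0.77. The hub passes under the flap from about 0.56. A spring drives it shut: 2 to 3 N down on the lever starts it, about 7 N pressed 40 mm from the rod holds it open.
- lever_pad (a point): Middle of the upper face of the lever plate's ribbed black pad, 40 mm from the rod; moves with the plate. The plate lies alongside the lane, x -145 to -4 mm, 4 to 72 mm from the rod; a fingertip pressing on it can slide along it. Shut, it slopes up and away from the lane at 38 deg, outer edge 112 mm above the table and 56 mm from the rod seen from above. At 0.66 rad it is level, pad 70 mm up.
- flap_edge (a point): Middle of the lower edge of the flap's front apron, which shuts the mouth 8 to 10 mm beyond the sill, 2 mm above deck level. Shut, the flap's top is 89 mm above the table; fully open its far corner rises to 131 mm. No part of the flap swings over the lane before the sill. With the flap open, a fingertip on the level pad and one 8 mm over the deck in the lane are at one height, 64 to 100 mm apart.
- reject_hub: The failed hub: turned steel, standing upright on its flange in the lane, 22 mm high, flange 30 mm across, narrower boss above, about 70 g; pushed more than 12 mm up it may tip. Origin at the centre of its underside. It tips over the sill and falls once its middle is about 3 mm beyond the edge; its rear is then still 12 mm before the sill, so the pushing finger need not go under the flap.
- shaft: Bystander: stepped turned shaft, 73 mm high, standing on a 33 mm flange left of the box. Origin at the centre of its underside.
- spare_hub: Bystander: a sound hub, 30 mm across and 22 mm high, standing on the table left of the box. Origin at the centre of its underside.
- ring: Bystander: ring gauge 58 mm across, 18 mm high, left of the box. Origin at the centre of its underside.
- plug: Bystander: plug gauge 88 mm long, 12 mm high, lying in front of the box's entry end. Origin at its underside.
- mic: Bystander: outside micrometer, 124 mm long, 16 mm high, lying to the right of the box. Origin at its underside.
Things that resemble listed ones, but are neither listed nor needed, are in the scene too. What is shaped like the reject_hub but black or orange is not meant.

How it is judged:
On the way, in this order (a step that is already met when the one before it is completed fails the run):
1. the flap is held open by a finger on its lever plate while the hub still stands on the deck in front of it (value of joint flap_plate above 0.5 rad and contact force between the fingers and flap_plate above 0.5 N and x of reject_hub in the frame of sill below -0.015 m and z of reject_hub in the frame of sill above -0.004 m), for 0.2 s.
2. the hub goes over the sill under the flap while a finger still holds the flap open (value of joint flap_plate above 0.45 rad and contact force between the fingers and flap_plate above 0.5 N and x of reject_hub in the frame of sill above 0.002 m), for 0.04 s.
At the end, for the whole second after the job is handed in: The hub lies at rest inside the bin, its origin at least 18 mm below the deck, and the flap is shut again (within 0.05 rad) (x of reject_hub in the frame of sill between 0 and 0.083 m and y of reject_hub in the frame of sill between -0.03 and 0.03 m and z of reject_hub in the frame of sill below -0.018 m and value of joint flap_plate below 0.05 rad and linear speed of reject_hub below 0.02 m/s); the robot touches nothing.
It fails at once if the hub is lifted off the deck (more than 12 mm) (z of reject_hub in the frame of sill above 0.012 m).
It fails at once if the hub is pinched or jammed (more than 20 N from the fingers) (contact force between the fingers and reject_hub above 20 N).
It fails at once if a bystander is moved more than 15 mm (distance of any of shaft, spare_hub, ring, plug, mic from where it was at the start of the episode above 0.015 m).
It also fails if it takes over 42 s, if anything falls off the work surface, if the arm or the gripper's body presses on something with over 40 N, if the wrist force passes 120 N, or if a joint passes its speed limit or range.

### The arm

A 6-joint arm with a two-finger parallel gripper is mounted at the origin on the work surface; the furniture and walls round the work are solid. World frame = base frame: x ahead of the robot, y to its left, z up, the work surface at z = 0. Lengths are in m, angles in rad, forces in N, time in s.
With the tool pointing down it reaches from about 0.35 to 0.975 m from the base axis. Payload 4.9 kg.
Tool frame: the origin (TCP) lies where the fingers leave the gripper's body, on its centre line; the fingertips stand 73 mm ahead of it and the grasp point (between the pads) lies 54 mm ahead of it; z points along the fingers, y is the line along which they close (so a half turn about z gives the same grasp; the last joint's range is limited). The gripper opens to 85 mm and grips with 20 to 120 N. Pads are 22 mm wide; open, the fingers measure 114 mm over their backs; the gripper's body (76 mm by 85 mm) begins 54 mm behind the grasp point. The pads swing forward as they close: fully open they stand 13 mm farther back than shut.
Start: joints at [-1.234, 0.053, 1.613, -0, 1.476, -0.119], TCP at [0.275, -0.561, 0.304] pointing down, gripper open.
Joint ranges: [-3.01, 3.01], [-1.01, 2.22], [0.06, 2.58], [-1.02, 4.17], [0.09, 2.62], [-3.14, 3.14]. Speed limits (rad/s): [2.57, 2.57, 3.14, 3.14, 3.14, 3.14].

### API

Orientations are given as a unit quaternion [x, y, z, w].
In Python, from plant import manip gives the robot as it stands.
- The arm moves only by the tool arm_command, never from a script. Its argument "commands" is a list of rows, each an object of numbers: "x", "y", "z": the shift along the tool's x, y, z each as a share of 0.03 m, from -1 to 1; "turn": the turn about the tool's z as a share of 5 degrees, from -1 to 1. A call has 1 to 8 rows; each row shifts and turns the commanded pose from where the row before left it, along the tool's axes as they then stand; what a row does not reach is not made up. A row lasts 1/10 s, in which the tool goes at most 50 mm and 8.59 degrees, less where a joint would pass 70% of its speed; a pose out of reach is approached as far as the arm can. A call with a number of a shift or a turn outside -1 to 1 is refused whole. A call with a gripper value outside its range is refused whole. "gripper" is the closure, from 0 (fully open) to 1 (shut), set as the call begins (left out, the last holds). The fingers move at their own pace and stop on an object; "force" is the grip in N (left out, the last holds). Time passes only in rows, so rows that do not move let the fingers close. It gives the time, the measured TCP pose, the force, the opening and the grip force at its end, in the units of the state.
- manip.read_state(): the state, without advancing time (a new reading comes with each control period).
- manip.capture(name): name is "side" or "top" or "wrist"; returns the picture (420x560x3 uint8, blue, green, red); there is no depth.
- manip.camera_info(name): a dict with "mtx" (3x3 intrinsics, pixels), "xyz" and "attitude" of the camera in the world. Camera axes: x right, y down, z forward; pixel columns grow to the right and rows downward; lengths in m; the calibration is good to about 2 mm. A picture is of the moment at which its call begins: read the wrist's pose just before it. camera_info takes no time and is no camera call; for the wrist camera it gives the pose at the moment of the call.
- manip.finish_job(): hands the job in; it is judged then, once.
The state is a dict: "t": time; "joint_positions": joint angles; "dq": joint speeds; "joint_efforts": joint torques, N m; "tcp_pos": TCP position; "eef_rot": TCP orientation; "ft_force": force on the tool from outside, world axes, zero at the start; "moment": the same for the moment, N m; "opening": opening from 0.0 (shut) to 1.0 (fully open); "grasp_force": force on a finger pad.
Only numpy, scipy, OpenCV 4.12 (cv2) and the standard library are available. Lean on these libraries where they do the work, as an engineer would, in place of code of your own. Each camera call takes 0.05 s, during which the arm holds its last target. There are 200 camera calls.

## Working session

There is one attempt and no reset: what is moved stays moved. The work goes in short steps, Python scripts to look and compute and a tool call to move; the robot and the scene stay as the last step left them, time stands still between calls to the robot, and variables do not carry over. Pictures are saved under pics/ and viewed, at most 10 in all, crops included, and the job is handed in when it is done.

Besides the shell and the picture viewer there is one more tool, called after "Request:" in YAML: its name, and indented under it one key for each argument. arm_command: Moves the arm, as the interface text tells. Shift numbers are shares of 0.03 m and turn numbers shares of 5 degrees, none past 1 either way. Its arguments: {"type":"object","properties":{"commands":{"type":"array"},"gripper":{"type":"number"},"force":{"type":"number"}},"required":["commands"]}

```bash
mkdir -p pics; ls; python3 - <<'E'
from plant import manip
import cv2
s=manip.read_state(); print(s)
for n in ["side","top"]:
    im=manip.capture(n); cv2.imwrite(f"pics/{n}0.png",im)
    print(n,manip.camera_info(n))
E
```

```text
pics
{'t': 0.0, 'joint_positions': array([-1.23398979e+00,  5.33476196e-02,  1.61428656e+00, -1.19392116e-05,
        1.47599254e+00, -1.19009508e-01]), 'dq': array([-8.56445783e-05, -1.37548288e-03,  1.40747509e-03,  1.45240578e-03,
        1.66159001e-03,  3.11452856e-04]), 'joint_efforts': array([-2.28924684e-03, -3.93692458e+01, -3.70173669e+01, -2.39386800e-04,
        7.08375723e-03,  4.12269983e-06]), 'tcp_pos': array([ 0.27495792, -0.56074429,  0.30267304]), 'eef_rot': array([ 9.74140555e-01,  2.25940579e-01, -1.16441729e-04, -1.01036356e-03]), 'ft_force': array([-0.03914986, -0.3117398 , -0.27119127]), 'moment': array([-0.04926754,  0.00380513, -0.05325414]), 'grasp_force': 0.0, 'opening': 1.0018809218548763}
side {'mtx': array([[498.28637271,   0.        , 281.54598785],
       [  0.        , 498.28637271, 212.94284732],
       [  0.        ,   0.        ,   1.        ]]), 'xyz': array([0.47893347, 0.69221554, 0.49250642]), 'attitude': array([-0.04240983,  0.85640442, -0.51347762,  0.03337078])}
top {'mtx': array([[427.33116056,   0.        , 274.3385386 ],
       [  0.        , 427.33116056, 216.76826237],
       [  0.        ,   0.        ,   1.        ]]), 'xyz': array([ 0.45190202, -0.10457372,  0.9271284 ]), 'attitude': array([-0.69966009,  0.71149069, -0.04094693,  0.0507948 ])}
```

View pics/top0.png

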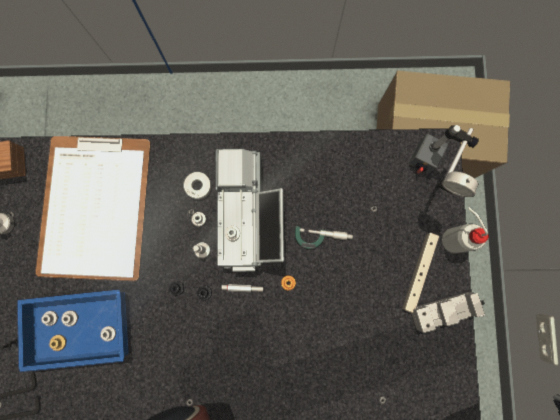

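View pics/side0.png

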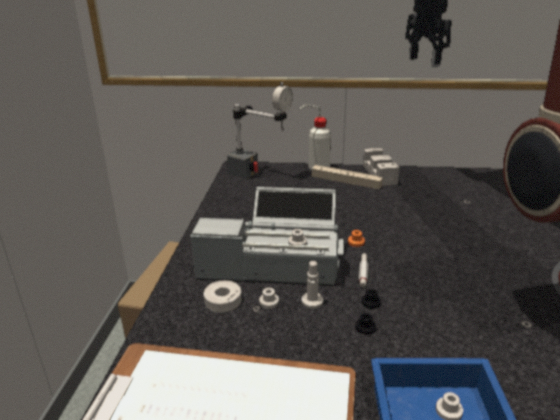

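Top view: the wanted hub is on the lane at (232,234). Lookalikes are the spare hub (198,219), the shaft (202,250), black ones (176,288) and (203,293), an orange one (288,283), and the tray hubs (48,318), (68,318), (107,334) and (57,343). I choose (232,234), the only one standing in the lane, and check it in a close crop.

```bash
python3 - <<'E'
import cv2, numpy as np
a=cv2.imread("pics/top0.png")[140:280,200:300]; a=cv2.resize(a,None,fx=4.2,fy=4.2,interpolation=cv2.INTER_CUBIC)
b=cv2.imread("pics/side0.png")[180:290,185:355]; b=cv2.resize(b,None,fx=4.5,fy=4.5,interpolation=cv2.INTER_CUBIC)
cv2.imwrite("pics/c_top.png",a); cv2.imwrite("pics/c_side.png",b)
E
```

```text
(no output)
```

View pics/c_top.png

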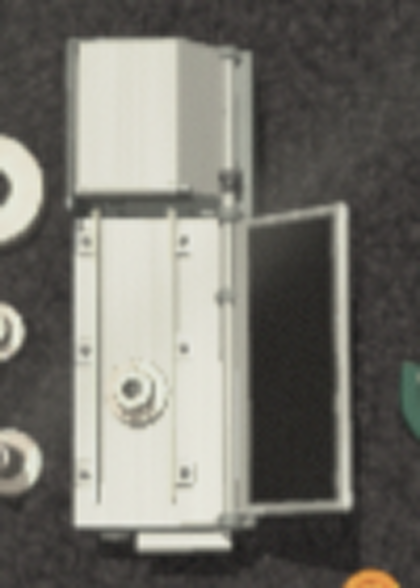

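View pics/c_side.png

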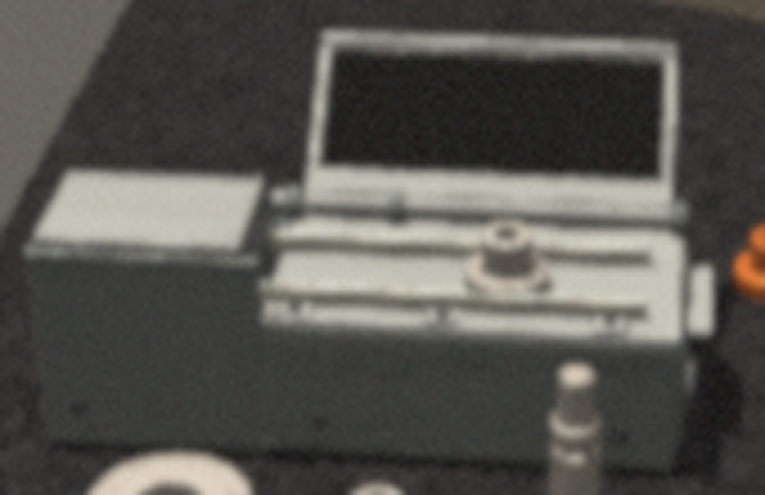

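The close crops confirm it: a bright steel hub on its flange between the white rails, flange centre at about crop (138,394) in the top view and (508,278) in the side view. Next I fit the box pose to rail ends, lever corners and deck corners.

```bash
cat > h.py <<'E'
import numpy as np
from plant import manip
from scipy.spatial.transform import Rotation as R
from scipy.optimize import least_squares
cam={n:manip.camera_info(n) for n in("top","side")}
def proj(n,P):
    c=cam[n]; q=R.from_quat(c["attitude"]).inv().apply(np.atleast_2d(P)-c["xyz"]); q=q@c["mtx"].T
    return q[:,:2]/q[:,2:]
def T(b,P): # box->world
    P=np.atleast_2d(P); return R.from_euler("z",b[2]).apply(P)+[b[0],b[1],0]
E
python3 - <<'E'
from h import *
rails=[[-138,18.5,70],[4,18.5,70],[-138,-18.5,70],[4,-18.5,70],[-145,-102,112],[-4,-102,112]]
top=rails+[[-150,44,62]]
tp=np.array([[99,502],[97,212],[175,502],[173,210],[350,508],[344,204],[75,525]])
sp=np.array([[645,310],[262,290],[650,258],[272,240],[678,44],[322,32]])
tp=(tp+.5)/4.2-.5+[200,140]; sp=(sp+.5)/4.5-.5+[185,180]
top=np.array(top)/1e3; sd=np.array(rails)/1e3
f=lambda b:np.r_[(proj("top",T(b,top))-tp).ravel(),(proj("side",T(b,sd))-sp).ravel()]
s=least_squares(f,[.45,-.03,0],loss="soft_l1"); print(s.x); r=f(s.x).reshape(-1,2).round(1); print(r.tolist())
b=s.x
hp=np.array([[138,394]]);hp=(hp+.5)/4.2-.5+[200,140]
hs=np.array([[508,278]]);hs=(hs+.5)/4.5-.5+[185,180]
g=lambda h:np.r_[(proj("top",T(b,[h[0],h[1],.064]))-hp).ravel(),(proj("side",T(b,[h[0],h[1],.064]))-hs).ravel()]
h=least_squares(g,[-.08,0]);print("hub",h.x,g(h.x).round(1))
q=manip.read_state()["eef_rot"];print(R.from_quat(q).as_matrix().round(3))
E
```

```text
[ 0.61877402 -0.00669755  0.00686385]
[[-0.3, -0.2], [-0.3, -0.9], [0.0, -0.6], [-0.4, -0.9], [0.3, -0.1], [-0.1, -0.7], [-6.7, 0.7], [1.7, -2.3], [-0.9, -1.5], [0.9, -2.5], [0.6, -1.8], [0.2, 0.8], [0.4, 1.0]]
hub [-0.08571322 -0.00097213] [ 0.2 -0.5  0.4  0.3]
[[ 0.898  0.44  -0.001]
 [ 0.44  -0.898  0.002]
 [ 0.    -0.002 -1.   ]]
```

Request:
arm_command:
  commands:
    - {"turn": 1}
    - {"turn": 1}
    - {"turn": 1}
    - {"turn": 1}
    - {"turn": 1}
    - {"turn": 0.14}
    - {}
  gripper: 0.15

```text
$.commands[0]: bad value
```

```bash
cat >> h.py <<'E'
B=[0.6188,-0.0067,0.0069]
def goal(x,y,z):
    s=manip.read_state(); M=R.from_quat(s["eef_rot"])
    d=T(B,[x,y,z])[0]-s["tcp_pos"]
    print("t",s["t"],"tcp_box",R.from_euler("z",-B[2]).apply(s["tcp_pos"]-[B[0],B[1],0]).round(4),"yaw err deg",np.degrees(np.arctan2(M.as_matrix()[1,0],M.as_matrix()[0,0])-B[2]).round(2),"open",round(s["opening"],3),"F",s["ft_force"].round(1))
    print("shift tool in shares",(M.inv().apply(d)/.03).round(2))
E
python3 -c "
from h import *
goal(-.120,-.044,.23)"
```

```text
t 0.1 tcp_box [-0.3476 -0.5517  0.3028] yaw err deg 25.72 open 0.999 F [ 0.9 -0.3  0.1]
shift tool in shares [ 14.18 -11.95   2.45]
```

Request:
arm_command:
  commands:
    - {"x": 0,"y": 0,"z": 0,"turn": 1}
    - {"x": 0,"y": 0,"z": 0,"turn": 1}
    - {"x": 0,"y": 0,"z": 0,"turn": 1}
    - {"x": 0,"y": 0,"z": 0,"turn": 1}
    - {"x": 0,"y": 0,"z": 0,"turn": 1}
    - {"x": 0,"y": 0,"z": 0,"turn": 0.14}
    - {"x": 0,"y": 0,"z": 0,"turn": 0}
  gripper: 0.15

```text
t: 0.8
tcp_pos: [0.275, -0.561, 0.3034]
eef_rot: [1.0, 0.004, -0.0, -0.0]
ft_force: [0.8, -0.4, 0.9]
opening: 0.848
grasp_force: 0.0
```

```bash
python3 -c "
from h import *
goal(-.120,-.044,.23)"
```

```text
t 0.8 tcp_box [-0.3476 -0.5519  0.3034] yaw err deg 0.1 open 0.848 F [ 0.8 -0.4  0.9]
shift tool in shares [  7.62 -16.92   2.46]
```

Request:
arm_command:
  commands:
    - {"x": 0.45,"y": -1,"z": 0,"turn": 0}
    - {"x": 0.45,"y": -1,"z": 0,"turn": 0}
    - {"x": 0.45,"y": -1,"z": 0,"turn": 0}
    - {"x": 0.45,"y": -1,"z": 0,"turn": 0}
    - {"x": 0.45,"y": -1,"z": 0,"turn": 0}
    - {"x": 0.45,"y": -1,"z": 0,"turn": 0}
    - {"x": 0.45,"y": -1,"z": 0,"turn": 0}
    - {"x": 0.45,"y": -1,"z": 0,"turn": 0}

```text
t: 1.6
tcp_pos: [0.3817, -0.3191, 0.3039]
eef_rot: [1.0, 0.004, 0.0, 0.0]
ft_force: [0.9, 0.1, -0.2]
opening: 0.849
grasp_force: 0.0
```

Request:
arm_command:
  commands:
    - {"x": 0.45,"y": -1,"z": 0,"turn": 0}
    - {"x": 0.45,"y": -1,"z": 0,"turn": 0}
    - {"x": 0.45,"y": -1,"z": 0,"turn": 0}
    - {"x": 0.45,"y": -1,"z": 0.4,"turn": 0}
    - {"x": 0.45,"y": -1,"z": 0.4,"turn": 0}
    - {"x": 0.45,"y": -1,"z": 0.4,"turn": 0}
    - {"x": 0.45,"y": -1,"z": 0.4,"turn": 0}
    - {"x": 0.45,"y": -0.92,"z": 0.4,"turn": 0}

```text
t: 2.4
tcp_pos: [0.4879, -0.0805, 0.2435]
eef_rot: [1.0, 0.005, 0.0, 0.0]
ft_force: [0.6, -0.3, -0.2]
opening: 0.848
grasp_force: 0.0
```

Request:
arm_command:
  commands:
    - {"x": 0.42,"y": -1,"z": 0.4,"turn": 0}
    - {"x": 0,"y": 0,"z": 0,"turn": 0}
    - {"x": 0,"y": 0,"z": 0,"turn": 0}

```text
t: 2.7
tcp_pos: [0.4999, -0.0515, 0.2315]
eef_rot: [1.0, 0.005, -0.001, 0.0]
ft_force: [-0.0, -0.1, 0.4]
opening: 0.848
grasp_force: 0.0
```

```bash
python3 - <<'E'
from h import *
import cv2
goal(-.120,-.044,.20)
a=manip.capture("side")[120:290,185:385]; b=manip.capture("top")
cv2.imwrite("pics/s1.png",cv2.resize(a,None,fx=3.5,fy=3.5,interpolation=cv2.INTER_CUBIC))
w=manip.capture("wrist"); cv2.imwrite("pics/w1.png",w); print(manip.camera_info("wrist"))
E
```

```text
t 2.7 tcp_box [-0.1192 -0.0439  0.2315] yaw err deg 0.16 open 0.848 F [-0.  -0.1  0.4]
shift tool in shares [-0.03  0.    1.05]
{'mtx': array([[311.10445307,   0.        , 280.02100003],
       [  0.        , 311.10445307, 206.75472147],
       [  0.        ,   0.        ,   1.        ]]), 'xyz': array([ 0.58586787, -0.05194947,  0.30242347]), 'attitude': array([ 0.69997842, -0.69486451, -0.11581688,  0.11738817])}
```

View pics/s1.png

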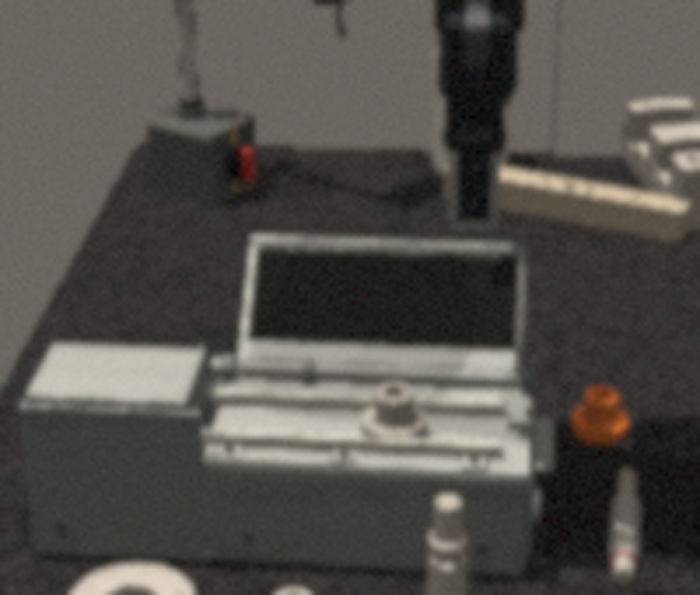

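View pics/w1.png

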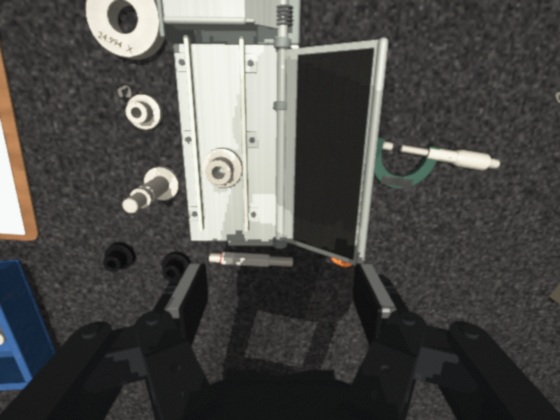

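The side crop shows the hub still on the deck at (393,425), with the fingertip's lower end at (474,220). The wrist view has fingertips at (188–207,265) and (355–375,265), rail ends at (201,230), (186,38), (247,232) and (242,38), and the hub flange at (223,168).

```bash
python3 - <<'E'
from h import *
cam["wrist"]=manip.camera_info("wrist")
P=[[-138,18.5,70],[4,18.5,70],[-138,-18.5,70],[4,-18.5,70],[-145,-102,112],[-4,-102,112]]
P=np.array(P)/1e3
m=np.array([[201,230],[186,38],[247,232],[242,38],[363,262],[385,40]])
print("resid B",(proj("wrist",T(B,P))-m).round(1).tolist())
s=least_squares(lambda b:(proj("wrist",T(b,P))-m).ravel(),B); print("wrist fit",s.x,s.fun.round(1))
for b in (B,s.x):
  g=lambda h:(proj("wrist",T(b,[h[0],h[1],.064]))-[[223,168]]).ravel(); print("hub",least_squares(g,[-.08,0]).x)
# fingertip z from side
g=lambda q:(proj("side",T(B,[-.119+q[0],0.004,q[1]]))-[[320.1,182.5]]).ravel(); print("tip dx,z",least_squares(g,[0,.16]).x,manip.read_state()["tcp_pos"][2])
# fingertip y from wrist: at tip z 0.165
for z in(.16,.17):
  for p in([188,265],[207,265],[355,265],[375,265]):
    g=lambda q:(proj("wrist",T(B,[q[0],q[1],z]))-[p]).ravel(); print(z,p,least_squares(g,[-.1,0]).x.round(4))
E
```

```text
resid B [[0.8, 5.5], [-1.5, 2.7], [0.2, 3.5], [-2.0, 2.7], [-1.5, 7.6], [-1.4, 3.4]]
wrist fit [ 0.62144389 -0.00747517  0.00479702] [ 1.1  2.5 -0.7 -1.9  0.7  0.6 -1.  -1.7 -0.5  4.5  0.5 -1.5]
hub [-0.08342821 -0.00098364]
hub [-0.0860661  -0.00037124]
tip dx,z [-0.00094067  0.17448229] 0.23255521782875524
0.16 [188, 265] [-0.1141  0.0024]
0.16 [207, 265] [-0.1141 -0.0074]
0.16 [355, 265] [-0.1141 -0.084 ]
0.16 [375, 265] [-0.1141 -0.0944]
0.17 [188, 265] [-0.1084 -0.0009]
0.17 [207, 265] [-0.1084 -0.0101]
0.17 [355, 265] [-0.1084 -0.0813]
0.17 [375, 265] [-0.1084 -0.0909]
```

Request:
arm_command:
  commands:
    - {"x": 0,"y": -0.17,"z": 0.6,"turn": 0}
    - {"x": 0,"y": 0,"z": 0.6,"turn": 0}
    - {"x": 0,"y": 0,"z": 0.6,"turn": 0}
    - {"x": 0,"y": 0,"z": 0.4,"turn": 0}
    - {"x": 0,"y": 0,"z": 0,"turn": 0}

```text
t: 3.35
tcp_pos: [0.499, -0.0472, 0.1644]
eef_rot: [1.0, 0.003, -0.001, -0.0]
ft_force: [-0.3, 0.3, -0.4]
opening: 0.85
grasp_force: 0.0
```

Request:
arm_command:
  commands:
    - {"x": 0,"y": 0,"z": 0.15,"turn": 0}
    - {"x": 0,"y": 0,"z": 0.15,"turn": 0}
    - {"x": 0,"y": 0,"z": 0.15,"turn": 0}
    - {"x": 0,"y": 0,"z": 0,"turn": 0}
    - {"x": 0,"y": 0,"z": 0,"turn": 0}

```text
t: 3.85
tcp_pos: [0.5004, -0.0468, 0.1529]
eef_rot: [1.0, 0.004, 0.001, 0.0]
ft_force: [0.9, 0.3, 3.4]
opening: 0.85
grasp_force: 1.0
```

Request:
arm_command:
  commands:
    - {"x": 0,"y": 0,"z": 0.15,"turn": 0}
    - {"x": 0,"y": 0,"z": 0.15,"turn": 0}
    - {"x": 0,"y": 0,"z": 0,"turn": 0}
    - {"x": 0,"y": 0,"z": 0,"turn": 0}

```text
t: 4.25
tcp_pos: [0.5001, -0.0468, 0.1434]
eef_rot: [1.0, 0.004, 0.0, -0.0]
ft_force: [0.8, -0.8, 3.5]
opening: 0.852
grasp_force: 1.6
```

```bash
python3 - <<'E'
from h import *
import cv2
goal(-.119,-.039,.131)
a=manip.capture("side")[160:290,185:385]
cv2.imwrite("pics/s2.png",cv2.resize(a,None,fx=4,fy=4,interpolation=cv2.INTER_CUBIC))
E
```

```text
t 4.25 tcp_box [-0.119  -0.0393  0.1434] yaw err deg 0.02 open 0.852 F [ 0.8 -0.8  3.5]
shift tool in shares [ 0.   -0.01  0.41]
```

View pics/s2.png

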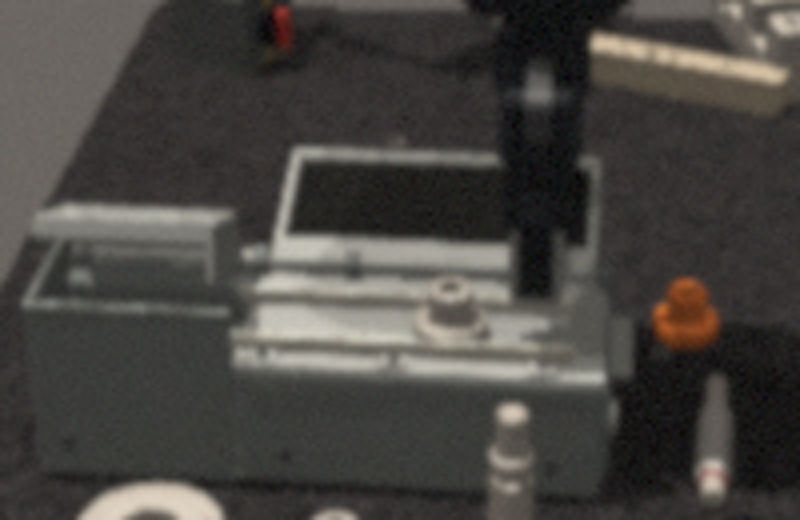

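The flap is part open and the hub hasn't moved, at (452,315). The lever's outer corner is at (295,147) and the finger's lower end at (537,300), in the lane behind the hub.

```bash
cat >> h.py <<'E'
def theta(p): # lever corner x=-4 in side pixel
    def f(q):
        a=.666-q[0]; return (proj("side",T(B,[-.004+q[1],-.046-.0712*np.cos(a),.068+.0712*np.sin(a)]))-[p]).ravel()
    s=least_squares(f,[.3,0]); return s.x
E
python3 - <<'E'
from h import *
c=lambda u,v:((u+.5)/4-.5+185,(v+.5)/4-.5+160)
print(theta(c(295,147)))
g=lambda q:(proj("side",T(B,[-.119+q[0],0.004,q[1]]))-[c(537,300)]).ravel(); print("tip dx,z",least_squares(g,[0,.08]).x,manip.read_state()["tcp_pos"][2])
E
```

```text
[ 0.36816883 -0.00084352]
tip dx,z [-0.00106829  0.08205358] 0.143480615157472
```

Request:
arm_command:
  commands:
    - {"x": 0,"y": 0,"z": 0.15,"turn": 0}
    - {"x": 0,"y": 0,"z": 0.15,"turn": 0}
    - {"x": 0,"y": 0,"z": 0.1,"turn": 0}
    - {"x": 0,"y": 0,"z": 0,"turn": 0}
    - {"x": 0,"y": 0,"z": 0,"turn": 0}
    - {"x": 0,"y": 0,"z": 0,"turn": 0}

```text
t: 4.9
tcp_pos: [0.5003, -0.0473, 0.1317]
eef_rot: [1.0, 0.004, 0.0, 0.001]
ft_force: [0.7, -2.7, 5.0]
opening: 0.847
grasp_force: 2.8
```

```bash
python3 - <<'E'
from h import *
import cv2
goal(-.023,-.039,.1315)
a=manip.capture("side")[160:290,185:385]
cv2.imwrite("pics/s3.png",cv2.resize(a,None,fx=4,fy=4,interpolation=cv2.INTER_CUBIC))
E
```

```text
t 4.9 tcp_box [-0.1188 -0.0398  0.1317] yaw err deg 0.02 open 0.847 F [ 0.7 -2.7  5. ]
shift tool in shares [ 3.19 -0.03  0.01]
```

View pics/s3.png

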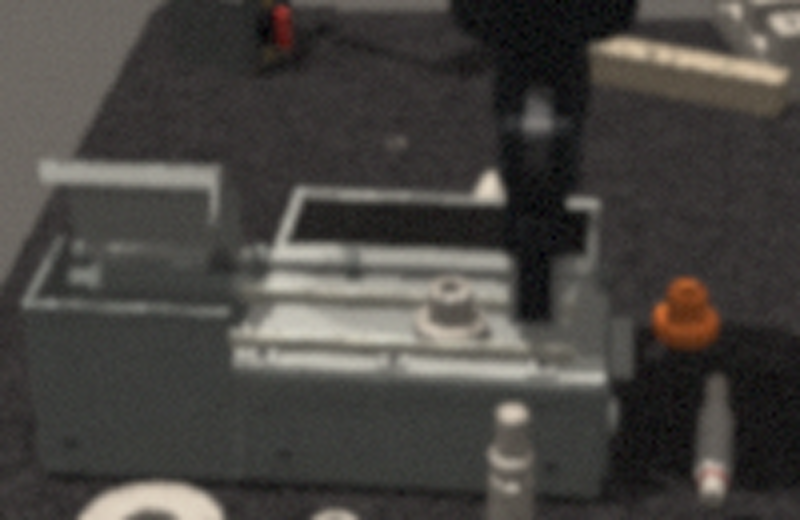

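The flap is well open (lever corner at about (297,188), flap upper edge at (130,170)), the hub is still at (452,312), and the fingertip stands behind it at (535,320). Next is the push along the lane.

```bash
python3 - <<'E'
from h import *
c=lambda u,v:((u+.5)/4-.5+185,(v+.5)/4-.5+160)
print(theta(c(297,188)))
g=lambda q:(proj("side",T(B,[-.119+q[0],0.004,q[1]]))-[c(535,320)]).ravel(); print("tip dx,z",least_squares(g,[0,.08]).x)
E
```

```text
[ 6.93265606e-01 -5.25516846e-04]
tip dx,z [-0.00046174  0.07260076]
```

Request:
arm_command:
  commands:
    - {"x": 0.1,"y": -0.02,"z": 0,"turn": 0}
    - {"x": 0.1,"y": -0.01,"z": 0,"turn": 0}
    - {"x": 0.15,"y": 0,"z": 0,"turn": 0}
    - {"x": 0.15,"y": 0,"z": 0,"turn": 0}
    - {"x": 0.15,"y": 0,"z": 0,"turn": 0}
    - {"x": 0.15,"y": 0,"z": 0,"turn": 0}
    - {"x": 0.15,"y": 0,"z": 0,"turn": 0}
    - {"x": 0.15,"y": 0,"z": 0,"turn": 0}

```text
t: 5.75
tcp_pos: [0.5316, -0.0454, 0.1309]
eef_rot: [1.0, 0.003, -0.003, -0.0]
ft_force: [-6.5, -1.3, 8.2]
opening: 0.848
grasp_force: 4.5
```

Request:
arm_command:
  commands:
    - {"x": 0.15,"y": 0,"z": 0,"turn": 0}
    - {"x": 0.15,"y": 0,"z": 0,"turn": 0}
    - {"x": 0.15,"y": 0,"z": 0,"turn": 0}
    - {"x": 0.15,"y": 0,"z": 0,"turn": 0}
    - {"x": 0.15,"y": 0,"z": 0,"turn": 0}
    - {"x": 0.15,"y": 0,"z": 0,"turn": 0}

```text
t: 6.35
tcp_pos: [0.5586, -0.0453, 0.1309]
eef_rot: [1.0, 0.003, -0.003, -0.0]
ft_force: [-5.1, -1.0, 9.3]
opening: 0.85
grasp_force: 4.6
```

```bash
python3 - <<'E'
from h import *
import cv2
goal(-.023,-.039,.1315)
a=manip.capture("side")[160:290,185:385]
cv2.imwrite("pics/s4.png",cv2.resize(a,None,fx=4,fy=4,interpolation=cv2.INTER_CUBIC))
E
```

```text
t 6.35 tcp_box [-0.0605 -0.0381  0.1309] yaw err deg -0.01 open 0.85 F [-5.1 -1.   9.3]
shift tool in shares [ 1.25  0.03 -0.03]
```

View pics/s4.png

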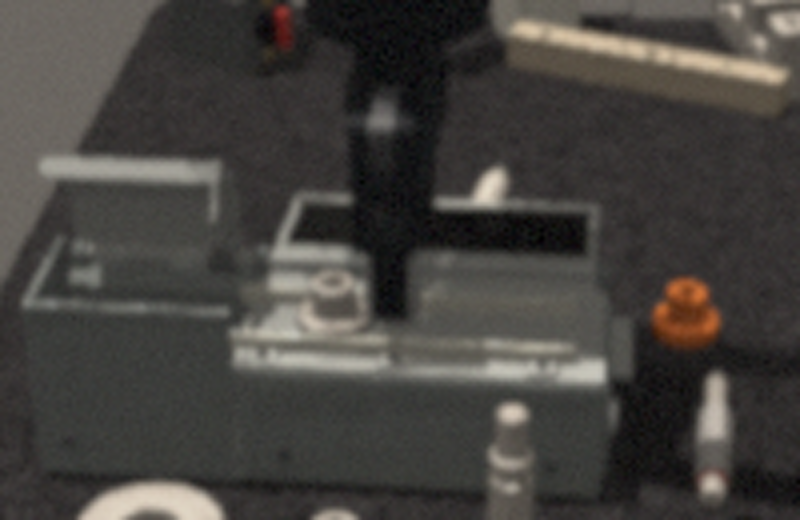

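The hub stands upright at (335,305) in front of the finger and the flap is still fully open. I'll raise about 1.5 mm so the gripper body clears the flap, and carry on.

Request:
arm_command:
  commands:
    - {"x": 0.1,"y": 0,"z": -0.05,"turn": 0}
    - {"x": 0.15,"y": 0,"z": 0,"turn": 0}
    - {"x": 0.15,"y": 0,"z": 0,"turn": 0}
    - {"x": 0.15,"y": 0,"z": 0,"turn": 0}
    - {"x": 0.15,"y": 0,"z": 0,"turn": 0}
    - {"x": 0.15,"y": 0,"z": 0,"turn": 0}
    - {"x": 0.15,"y": 0,"z": 0,"turn": 0}

```text
t: 7.1
tcp_pos: [0.5885, -0.0448, 0.132]
eef_rot: [1.0, 0.003, -0.003, -0.001]
ft_force: [-4.4, -1.1, 6.9]
opening: 0.848
grasp_force: 3.5
```

Request:
arm_command:
  commands:
    - {"x": 0.1,"y": 0,"z": 0,"turn": 0}
    - {"x": 0.1,"y": 0,"z": 0,"turn": 0}
    - {"x": 0.1,"y": 0,"z": 0,"turn": 0}
    - {"x": 0,"y": 0,"z": 0,"turn": 0}
    - {"x": 0,"y": 0,"z": 0,"turn": 0}

```text
t: 7.6
tcp_pos: [0.5979, -0.0448, 0.1323]
eef_rot: [1.0, 0.003, -0.002, -0.001]
ft_force: [-3.5, -0.1, 6.1]
opening: 0.853
grasp_force: 3.2
```

```bash
python3 - <<'E'
from h import *
import cv2
goal(-.02,-.039,.1315)
for n in("side","top","wrist"): cv2.imwrite(f"pics/{n}5.png",manip.capture(n))
a=cv2.imread("pics/side5.png")[160:290,185:385]; w=cv2.imread("pics/wrist5.png")
a=cv2.resize(a,(430,280),interpolation=cv2.INTER_CUBIC); w=cv2.resize(w[:280,100:460],(360,280))
cv2.imwrite("pics/m5.png",np.hstack([a,w]))
E
```

```text
t 7.6 tcp_box [-0.0211 -0.0379  0.1323] yaw err deg -0.0 open 0.853 F [-3.5 -0.1  6.1]
shift tool in shares [0.04 0.04 0.03]
```

View pics/m5.png

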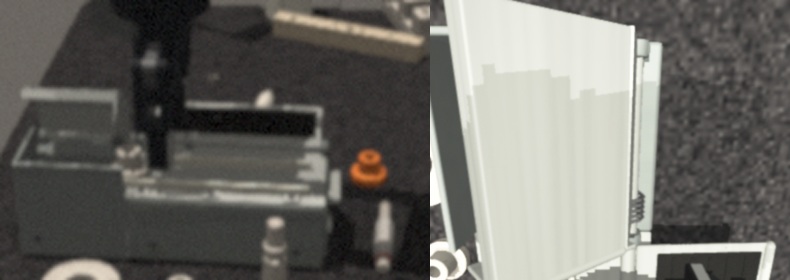

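The side view shows the hub at about (128,158), at the sill but not yet down, with the flap open. I'll push a few mm further and check numerically, since my picture views are used up.

Request:
arm_command:
  commands:
    - {"x": 0.07,"y": 0,"z": 0,"turn": 0}
    - {"x": 0.07,"y": 0,"z": 0,"turn": 0}
    - {"x": 0.07,"y": 0,"z": 0,"turn": 0}
    - {"x": 0,"y": 0,"z": 0,"turn": 0}
    - {"x": 0,"y": 0,"z": 0,"turn": 0}

```text
t: 8.25
tcp_pos: [0.6042, -0.0447, 0.1323]
eef_rot: [1.0, 0.003, -0.002, -0.001]
ft_force: [-3.8, -0.1, 5.8]
opening: 0.848
grasp_force: 3.0
```

```bash
cat > d.py <<'E'
from h import *
import cv2,sys
goal(-.02,-.039,.1315)
n=sys.argv[1]; im=manip.capture("side"); cv2.imwrite(f"pics/side{n}.png",im)
for x in(-.005,.005,.04): print("expect hub",x,proj("side",T(B,[x,0,.073 if x<.02 else .02])).round(1).tolist())
# pale (reddish-warm) hub colour: R-B map around the sill
for f in ("0","5",n):
    i=cv2.imread(f"pics/side{f}.png").astype(int); w=(i[...,2]-i[...,0]); w=cv2.GaussianBlur(w.astype(np.float32),(0,0),1.2)
    r=w[215:262,190:325]; m=(r>9)&(cv2.GaussianBlur(i.mean(2).astype(np.float32),(0,0),1)[215:262,190:325]>80)
    k,l,st,ce=cv2.connectedComponentsWithStats(m.astype(np.uint8)); print(f,[(st[j,4],(ce[j]+[190,215]).round(1).tolist()) for j in range(1,k) if st[j,4]>8])
E
python3 d.py 6
```

```text
t 8.25 tcp_box [-0.0148 -0.0379  0.1323] yaw err deg -0.01 open 0.848 F [-3.8 -0.1  5.8]
shift tool in shares [-0.17  0.04  0.03]
expect hub -0.005 [[249.1, 235.4]]
expect hub 0.005 [[243.1, 235.1]]
expect hub 0.04 [[224.5, 261.0]]
0 [(np.int32(2378), [286.3, 236.3]), (np.int32(671), [217.8, 226.3]), (np.int32(13), [312.7, 260.6])]
5 [(np.int32(795), [278.2, 244.7]), (np.int32(220), [295.8, 235.1]), (np.int32(13), [312.7, 260.6])]
6 [(np.int32(9), [190.8, 216.1]), (np.int32(251), [296.2, 235.2]), (np.int32(644), [287.2, 247.3]), (np.int32(13), [312.7, 260.6])]
```

```bash
python3 - <<'E'
import cv2,numpy as np
for f in"456":
    try:
        i=cv2.imread(f"pics/side{f}.png",0)
        if i is None: continue
    except: continue
    print(f); print(i[220:252:2,226:268:2])
E
```

```text
5
[[ 68  69  68  71  72  71  70  62  57  62  58  40  29  19  23  21  22  22
   16  42  38]
 [ 78  76  78  74  76  74  65  58  61  63  83  65  78  55  26  10  15   7
   31  62  71]
 [ 74  77  79  80  76  68  49  48  56  66  82  69  83  65  28  17  23  21
   43  66  74]
 [ 63  73  76  74  71  61  44  45  57  66  75  71  61  66  32  19   9  17
   42  68  68]
 [ 63  63  65  65  63  62  61  92  80  79  90 135 102  64  32  18  12  21
   45  70  74]
 [ 62  62  63  61  63  62  83 153 135  95 138 146 106  81  32  13  17  19
   41  65  79]
 [ 55  56  60  62  58  61  70 123 134 112 131  95  94  90  40  19  12  11
   40  68  97]
 [ 56  57  56  53  57  60  73  89  85  81  80  72  78  82  45  18  21  14
   38  67  87]
 [ 92  86  78  77  80  93 123 110  90  81  76  73  74  89  48  25  19  15
   38  64  83]
 [ 77  78  77  86  92 100 114 112 107 110  88  98 108 115  71  59  55  47
   51  73  87]
 [ 57  54  58  61  55  61  61  62 132 161 138 146 126 102  79 114 118  89
   77  78  80]
 [ 58  61  61  60  59  60  62  62 109 135 130 123 108 113 110 114 105  93
   94  92  90]
 [ 59  61  60  58  62  61  58 
[... 1179 characters left out ...]
  68  65  62  52  58  73
   90  96  92]
 [ 56  57  58  60  60  62  59  60  58  62  94  89 103 122 120  97  78  81
   83  82  85]
 [ 60  60  58  57  58  62  59  63  88 111 140 122 136 124 102  92  98  90
   90  92  91]
 [ 61  58  61  62  59  57  58  61  86 112 120 126 134 130  98  94 112 108
  102 107 107]
 [ 61  59  58  60  59  58  61  59  74 104 106 109  94 107  96  86  90  89
   87  90  87]
 [ 59  57  56  59  62  58  58  59  68 138 145 144 105 145 123  98 102 101
  102 102 101]
 [ 61  61  58  63  63  59  59  59  79 128 137 150 144 156 152 147 145 144
  127 117 121]][ WARN:0@0.016] global loadsave.cpp:275 findDecoder imread_('pics/side4.png'): can't open/read file: check file path/integrity
```

The bright hub has gone from the sill, so it fell in with the flap still held open. Now I back off and lift.

Request:
arm_command:
  commands:
    - {"x": -0.3,"y": 0,"z": 0,"turn": 0}
    - {"x": -0.3,"y": 0,"z": 0,"turn": 0}
    - {"x": -0.3,"y": 0,"z": 0,"turn": 0}
    - {"x": 0,"y": 0,"z": -0.25,"turn": 0}
    - {"x": 0,"y": 0,"z": -0.25,"turn": 0}
    - {"x": 0,"y": 0,"z": -0.25,"turn": 0}
    - {"x": 0,"y": 0,"z": -0.25,"turn": 0}
    - {"x": 0,"y": 0,"z": -0.5,"turn": 0}

```text
t: 9.1
tcp_pos: [0.5773, -0.0454, 0.1769]
eef_rot: [1.0, 0.004, -0.002, -0.0]
ft_force: [-0.0, -1.1, 0.0]
opening: 0.852
grasp_force: 0.0
```

Request:
arm_command:
  commands:
    - {"x": 0,"y": 0,"z": -1,"turn": 0}
    - {"x": 0,"y": 0,"z": -1,"turn": 0}
    - {"x": -1,"y": 0,"z": -1,"turn": 0}
    - {"x": -1,"y": 0,"z": -1,"turn": 0}
    - {"x": -1,"y": 0,"z": 0,"turn": 0}
    - {"x": -1,"y": 0,"z": 0,"turn": 0}
    - {"x": 0,"y": 0,"z": 0,"turn": 0}
    - {"x": 0,"y": 0,"z": 0,"turn": 0}

```text
t: 9.9
tcp_pos: [0.4582, -0.0465, 0.2987]
eef_rot: [1.0, 0.003, 0.001, 0.0]
ft_force: [1.1, -0.7, -0.0]
opening: 0.846
grasp_force: 0.0
```

```bash
python3 - <<'E'
from h import *
import cv2
goal(0,0,.2)
for n in("side","top"):
    i=manip.capture(n); cv2.imwrite(f"pics/{n}7.png",i)
    o=cv2.imread(f"pics/{n}0.png"); d=cv2.GaussianBlur(cv2.absdiff(i,o).max(2),(0,0),1)>22
    k,l,st,ce=cv2.connectedComponentsWithStats(d.astype(np.uint8)); print(n,[st[j].tolist() for j in range(1,k) if st[j,4]>12])
E
```

```text
t 9.9 tcp_box [-0.1609 -0.0386  0.2987] yaw err deg -0.01 open 0.846 F [ 1.1 -0.7 -0. ]
shift tool in shares [ 5.36 -1.29  3.3 ]
side [[326, 0, 57, 146, 5055], [404, 0, 49, 67, 2204], [541, 21, 19, 94, 915], [503, 113, 57, 97, 4329], [463, 170, 49, 29, 397], [333, 193, 2, 17, 31], [551, 199, 9, 10, 42], [515, 204, 45, 23, 237], [275, 219, 59, 15, 460], [305, 232, 24, 3, 66], [288, 235, 20, 12, 123], [310, 240, 25, 5, 105], [288, 242, 6, 4, 20], [374, 243, 97, 45, 2236], [338, 249, 5, 4, 16], [441, 249, 8, 4, 19], [361, 255, 6, 20, 91], [476, 268, 84, 28, 999], [516, 296, 44, 41, 911]]
top [[111, 207, 185, 213, 20835], [285, 303, 6, 12, 31], [448, 303, 22, 22, 234], [475, 303, 8, 13, 71], [206, 305, 8, 3, 15], [424, 321, 18, 11, 62], [284, 344, 7, 7, 27], [276, 348, 9, 4, 23], [279, 357, 8, 7, 37], [225, 375, 5, 5, 15], [213, 381, 11, 6, 26], [254, 387, 4, 5, 15], [553, 398, 7, 17, 68], [466, 409, 13, 11, 98], [247, 410, 5, 10, 37]]
```

The flap and lever region (side columns 190–270) matches the starting picture, so the flap is shut. The hub has gone from the deck and nothing is touching. I'm handing in.

```bash
python3 -c "
from plant import manip
print(manip.finish_job())"
```

```text
the job is handed in; nothing more can be done
None
```

The job is handed in, with no verdict returned: the hub went over the sill under the held-open flap and left the deck, the flap sprang shut (side view matches the start), and the arm is clear; I didn't see the hub inside the bin or measure the bystanders directly.

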